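Bring the green-capped jar to the front of the pull-out spice carousel

ROBOT

A 6-joint arm with a two-finger parallel gripper is mounted at the origin on a cart in front of the work surface, level with it; the furniture and walls round the work are solid. World frame = base frame: x ahead of the robot, y to its left, z up, the work surface at z = 0. Lengths are in mm, angles in degrees, forces in N, time in s.
With the tool pointing down it reaches from about 300 to 850 mm from the base axis. Payload 4.2 kg.
Tool frame: the origin (TCP) lies at the very end of the fingers, on their centre line; the grasp point (between the pads) lies 19 mm behind it; x points along the fingers, z is the direction in which the jaws open and shut, and the axes are right-handed (so a half turn about x gives the same grasp; the last joint's range is limited). The gripper opens to 91 mm and grips with 3 to 60 N. Pads are 32 mm wide; open, the fingers measure 118 mm over their backs; the gripper's body (76 mm by 178 mm) begins 60 mm behind the grasp point.
Start: joints at [75.86, 18.312, 89.639, -0, 72.044, -1.146], TCP at [129.296, 560.291, 213.976] pointing down, gripper open.
Joint ranges: [-177.97, 177.97], [-48.28, 115.42], [12.27, 149.76], [-77.06, 257.06], [2.81, 150.46], [-146.56, 146.56]. Speed limits (degrees/s): [147.25, 147.25, 180, 180, 180, 180].

INTERFACE

Orientations are given as [roll, pitch, yaw] about the fixed x, y, z axes, in that order (R = Rz(yaw) Ry(pitch) Rx(roll)).
In Python, from workcell import state, grab_frame, camera_info, env, search_frame, place_of gives the robot as it stands.
- The arm moves only by the tool drive_tool, never from a script. Its argument "plan" is a list of rows, each a list of 7 numbers: the turn, a rotation vector about the world's x, y, z in degrees, then the shift along the world's x, y, z in mm, then the finger opening in mm, from 0 to 91.2. In form: [[wx, wy, wz, dx, dy, dz, jaw], ...]. A call has 1 to 10 rows; each row is the pose to reach, as a shift and turn from the pose measured when the call began; what a row does not reach only later rows make up. A row lasts 1/8 s, in which the tool goes at most 62.5 mm and 10.7 degrees, less where a joint would pass 70% of its speed; a pose out of reach is approached as far as the arm can. A call with a gripper value outside its range is refused whole. The fingers move at their own pace and stop on an object; "grip_force" is the grip in N (left out, the last holds). Time passes only in rows, so rows that repeat a pose let the fingers close. It gives the time, the measured TCP pose, the force and the opening at its end, in the units of the state.
- state(): the state, without advancing time (a new reading comes with each control period).
- grab_frame(name): name is "scene" or "side" or "wrist"; returns the picture (480x640x3 uint8, red, green, blue); there is no depth.
- camera_info(name): a dict with "intrinsics" (3x3 intrinsics, pixels), "k1" (the pictures are not rectified: a ray, as slopes to the right and down, at radius r is drawn at 1 + k1 r^2 times it, then the intrinsics apply), "origin" and "orientation" of the camera in the world; the wrist camera has in their place "hand_eye" (4x4, takes a point from camera to tool coordinates, whose origin is the TCP and whose axes are the tool frame's). Camera axes: x right, y down, z forward; pixel columns grow to the right and rows downward; lengths in mm; the calibration is good to about 2 mm. A picture is of the moment at which its call begins: read the wrist's pose just before it. camera_info takes no time and is no camera call.
- env.job_done(): hands the job in, once; it reports no verdict.
Trained networks look in the newest picture that a camera, given by its name, has taken for a name from the list of things; names that differ only in an ending like _2 or _b are one class to them, and where a whole thing is asked for, a point or a joint stands for the part that bears it (a point fixed in the world has none). Each returns a list of dicts, best first, with "p" (0 to 1); they miss things now and then, are a little off and sometimes report something else, mostly with a low value. They report only what shows in the picture. A call takes as long as a camera call.
- search_frame(camera, label): "rect" ([left, top, right, bottom] as shares, 0 to 1, of the picture: columns of its width, rows of its height, round what is visible of it).
- place_of(camera, label): "location" ([column, row] as shares, 0 to 1, of the picture: columns of its width, rows of its height: a listed point, or the origin of a listed thing).
The state is a dict: "time_s": time; "qpos": joint angles; "qvel": joint speeds; "effort": joint torques, N m; "ee_pos": TCP position; "ee_rot": TCP orientation; "force": force on the tool from outside, world axes, zero at the start; "torque": the same for the moment, N m; "gripper_width": finger opening in mm.
Only numpy, scipy, OpenCV 4.12 (cv2) and the standard library are available. Lean on these libraries where they do the work, as an engineer would, in place of code of your own. Each camera call takes 0.05 s, during which the arm holds its last target. There are 200 camera calls.

TASK

Pull the drawer of the white spice cabinet all the way out by its handle, then turn the turntable inside until the green-capped jar stands at the front of the drawer, in line with the red marks. The program finishes while still gripping the black knob at the centre of the turntable, holding the turntable still there with the drawer fully out. Leave the loose things standing around alone.

Things in the scene. Friction and masses are not known exactly. Their poses are not given: they have to be found in the camera images.
- spice_unit: white open-fronted cabinet with a wooden drawer front, fixed on the worktop left of the sink, 220 (depth, x) x 210 (width, y) x 215 (height) mm. Origin: on the worktop under the handle of the shut drawer, 170 mm in front of the cabinet's centre. Its own -x axis points to its front, roughly towards the robot: the way the drawer comes out. Place and yaw vary
- spice_drawer (a joint): the drawer's slide in m: 0 shut, 0.16 fully out (end stop), along the cabinet's -x axis; starts at 0 to 0.03. Stays where it is left; friction 2.5 N plus 6 N per m/s. The drawer has an open window-frame front, 14 mm thick, 208 mm wide, top edge 212 mm above the worktop, with a red mark in the middle of its upper and lower rails
- drawer_handle (a point): middle of the bar of the drawer's steel bow handle: round bar 10 mm thick, 188 mm above the worktop, level along the cabinet's y, straight and free for 90 mm; its centre line is 45 mm in front of the drawer's front face, so it can be pinched or hooked from above. Axes as the cabinet's; moves with the drawer
- carousel (a joint): angle of the turntable in rad, growing counterclockwise seen from above; 0 (or a whole turn, 6.283) puts the green-capped jar exactly at the front. Turns freely either way (stops only at -9.4 and 15.7), friction 0.03 N m, stays where it is left; starts between 1.0 and 4.3. White disc 140 mm across, its top 34 mm above the worktop
- turn_knob: black round fluted knob, 34 mm across, 38 mm high, on the turntable's axis, turning with it. Origin: centre of its underside, 150 mm above the worktop; top at 188 mm, clear above the jars. The axis is 26 mm in front of the cabinet's centre with the drawer shut (knob under the roof), 186 mm with it fully out, then 76 mm clear of the roof (underside at 205 mm)
- green_jar_foot (a point): centre of the foot of the jar with the green cap (41 mm across, 97 mm tall), one of five jars clipped to the turntable 72 degrees apart, axes 46 mm from the turning axis; the others have black, white or grey caps. All jar tops are at most 139 mm above the worktop
- front_place (a point): the point where the foot of the green-capped jar belongs: 46 mm in front of the turning axis, on the middle line of the drawer, behind the red marks. Moves with the drawer
- white_mug: loose white mug, 79 x 116 x 112 mm, bystander; origin at the centre of its underside
- honey_jar: loose amber jar with cork lid, 55 x 55 x 81 mm, bystander; origin at the centre of its underside
- spread_jar: loose glass jar with black lid, 59 x 58 x 91 mm, bystander; origin at the centre of its underside
- lemon: loose lemon, 72 x 57 x 58 mm, bystander; origin at its underside
- coffee_tin: loose black tin, 79 x 79 x 113 mm, bystander; origin at the centre of its underside

How it is judged:
By the outcome, as a careful person would: the job done as asked, in the order asked, and still so for the second after the job is handed in, while the arm keeps its last pose, push and grip.
It also fails if it takes over 51 s, if anything falls off the work surface, if the arm or the gripper's body presses on something with over 40 N, if the wrist force passes 120 N, or if a joint passes its speed limit or range.

## Working session

There is one attempt and no reset: what is moved stays moved. The work goes in short steps, Python scripts to look and compute and a tool call to move; the robot and the scene stay as the last step left them, time stands still between calls to the robot, and variables do not carry over. Pictures are saved under pics/ and viewed, about 8 in all and at most 12, crops included, and the job is handed in when it is done.

Besides the shell and the picture viewer there is one more tool, called after "Emit:" as name(argument=value, ...), one argument or row to a line, values as JSON. drive_tool: Moves the arm, as the interface text tells. Its arguments: {"type":"object","properties":{"plan":{"type":"array"},"grip_force":{"type":"number"}},"required":["plan"]}

```bash
mkdir -p pics
cat > h.py <<'E'
import numpy as np, cv2
from scipy.spatial.transform import Rotation as R
from workcell import state, grab_frame, camera_info, env, search_frame, place_of
def cam(name, s=None):
    c=camera_info(name); K=np.array(c["intrinsics"]); k1=c["k1"]
    if "hand_eye" in c:
        s=s or state(); T=np.eye(4); T[:3,:3]=R.from_euler('xyz',s["ee_rot"],degrees=True).as_matrix(); T[:3,3]=s["ee_pos"]
        T=T@np.array(c["hand_eye"])
        return K,k1,T[:3,:3],T[:3,3]
    return K,k1,c["origin"],c["orientation"]
def ray(C,px):
    K,k1,Rm,o=C
    d=np.linalg.inv(K)@[px[0],px[1],1]; x=d[:2].copy(); u=x.copy()
    for _ in range(20): u=x/(1+k1*(u@u))
    v=Rm@np.r_[u,1]; return o,v/np.linalg.norm(v)
def atz(C,px,z):
    o,v=ray(C,px); return o+v*(z-o[2])/v[2]
def tri(C1,p1,C2,p2):
    o1,v1=ray(C1,p1);o2,v2=ray(C2,p2)
    t=np.linalg.lstsq(np.c_[v1,-v2],o2-o1,rcond=None)[0]
    a=o1+t[0]*v1;b=o2+t[1]*v2; return (a+b)/2,np.linalg.norm(a-b)
def save(n,im): cv2.imwrite('pics/'+n,im[:,:,::-1])
E
python3 - <<'E'
from h import *
s=state(); print(s)
for n in("scene","side","wrist"):
    print(n,{k:np.round(v,2).tolist() if not isinstance(v,str) else v for k,v in camera_info(n).items()})
ims=[]
for n in("scene","side","wrist"):
    im=grab_frame(n); ims.append(im); save(n+'1.png',im)
    for l in("spice_unit","drawer_handle","turn_knob","green_jar_foot","front_place"):
        r=place_of(n,l); print(n,l,[(np.round(np.array(q["location"])*[640,480],1),round(q["p"],2)) for q in r[:2]])
E
```

```text
{'time_s': 0.0, 'qpos': array([ 7.58572488e+01,  1.83507593e+01,  8.97063268e+01, -1.53602506e-03,
        7.20430705e+01, -1.14596743e+00]), 'qvel': array([ 0.02883881,  0.14209481, -0.00107911, -0.06482994, -0.02947306,
        0.05039205]), 'effort': array([-5.26027288e-04, -4.12479186e+01, -2.31971133e+01,  7.27207004e-02,
        4.56814142e-02, -1.39945791e-04]), 'ee_pos': array([129.20070288, 559.78080468, 213.12965343]), 'ee_rot': array([ 179.68939798,   89.8998328 , -103.30691097]), 'force': array([-0.18120493,  0.32956778,  0.31833648]), 'torque': array([-0.00623848, -0.00486041, -0.03995204]), 'gripper_width': 90.87175840911729}
scene {'intrinsics': [[557.83, 0.0, 327.94], [0.0, 557.83, 240.55], [0.0, 0.0, 1.0]], 'k1': 0.06, 'origin': [-359.61, -787.81, 1069.29], 'orientation': [-125.61, -0.35, -42.25]}
side {'intrinsics': [[534.02, 0.0, 319.54], [0.0, 534.02, 239.47], [0.0, 0.0, 1.0]], 'k1': -0.07, 'origin': [-182.77, -135.92, 1474.33], 'orientation': [-149.54, 0.21, -65.68]}
wrist {'intrinsics': [[374.61, 0.0, 314.37], [0.0, 374.61, 234.86], [0.0, 0.0, 1.0]], 'k1': -0.07, 'hand_eye': [[-0.0, -0.29, 0.96, -169.98], [-0.0, -0.96, -0.29, 83.75], [1.0, -0.0, 0.0, 0.54], [0.0, 0.0, 0.0, 1.0]]}
scene spice_unit [(array([298.7, 254.7]), 0.85)]
scene drawer_handle [(array([296.7, 202.5]), 0.94)]
scene turn_knob []
scene green_jar_foot [(array([313.2, 212. ]), 0.58)]
scene front_place [(array([299.5, 227.9]), 0.9)]
side spice_unit [(array([280. , 245.3]), 0.79), (array([336.7, 296.8]), 0.45)]
side drawer_handle [(array([275.7, 213.3]), 0.68)]
side turn_knob []
side green_jar_foot [(array([274.6, 195.6]), 0.67)]
side front_place [(array([270.1, 216.3]), 0.85)]
wrist spice_unit []
wrist drawer_handle []
wrist turn_knob []
wrist green_jar_foot []
wrist front_place []
```

```bash
sed -i "s|return K,k1,c\[\"origin\"\],c\[\"orientation\"\]|return K,k1,R.from_euler('xyz',c[\"orientation\"],degrees=True).as_matrix(),np.array(c[\"origin\"])|" h.py
python3 - <<'E'
from h import *
A,B=cam("scene"),cam("side")
print("handle tri",tri(A,(296.7,202.5),B,(275.7,213.3)),atz(A,(296.7,202.5),188),atz(B,(275.7,213.3),188))
print("unit tri",tri(A,(298.7,254.7),B,(280,245.3)),atz(A,(298.7,254.7),0),atz(B,(280,245.3),0))
print("front tri",tri(A,(299.5,227.9),B,(270.1,216.3)))
s=state();print(R.from_euler('xyz',s["ee_rot"],degrees=True).as_matrix().round(3))
a=cv2.imread('pics/scene1.png');b=cv2.imread('pics/side1.png')
o=np.hstack([cv2.resize(a[80:330,200:400],(400,500)),cv2.resize(b[100:350,180:380],(400,500))])
cv2.imwrite('pics/both.png',o)
E
```

```text
handle tri (array([536.50843198, 332.29318749, 183.54138027]), np.float64(2.828205684614417)) [533.6374126 326.6106191 188.       ] [532.58442673 331.120123   188.        ]
unit tri (array([543.9793042 , 338.25068687, -19.88378134]), np.float64(0.8754034255862384)) [527.95726767 317.64349028   0.        ] [533.87498851 332.08029811   0.        ]
front tri (array([603.36259952, 401.34157129,  26.72318669]), np.float64(2.2463424300076245))
[[ 0.    -0.974  0.225]
 [ 0.     0.225  0.974]
 [-1.    -0.     0.   ]]
```

View pics/both.png

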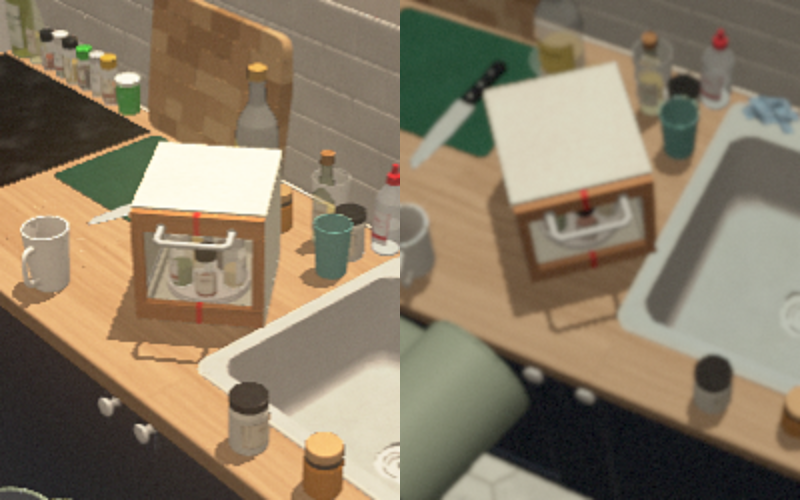

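View pics/scene1.png

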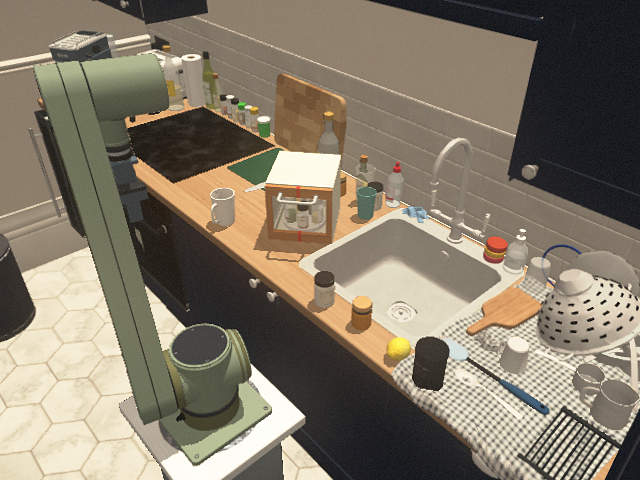

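Run:
```python
from h import *
A,B=cam("scene"),cam("side")
def p(C,n,l):
    P=np.array([atz(C,q,215)[:2] for q in l]);print(n,P.round(0).tolist())
    for i,j in((0,1),(3,2),(0,3),(1,2)):
        d=P[j]-P[i];print(i,j,np.linalg.norm(d).round(),np.degrees(np.arctan2(d[1],d[0])).round(1))
    return P
p(B,"side",[(233.5,203.5),(305,189),(287.5,132.5),(223,146)])
p(A,"scene",[(267.5,184.5),(339,186),(341,156),(278.5,152.5)])
im=grab_frame("side");big=cv2.resize(im[120:250,205:345],None,fx=5.5,fy=4.5,interpolation=cv2.INTER_CUBIC);big=cv2.resize(im[120:250,205:345],(700,600) if 0 else (646,600),interpolation=cv2.INTER_CUBIC)
save('side_big.png',big)
```

```text
side [[498.0, 447.0], [628.0, 282.0], [801.0, 423.0], [672.0, 581.0]]
0 1 210.0 -51.9
3 2 204.0 -50.5
0 3 219.0 37.6
1 2 224.0 39.2
scene [[506.0, 432.0], [663.0, 280.0], [804.0, 421.0], [664.0, 579.0]]
0 1 218.0 -44.0
3 2 211.0 -48.5
0 3 216.0 42.9
1 2 199.0 44.9
```

View pics/side_big.png

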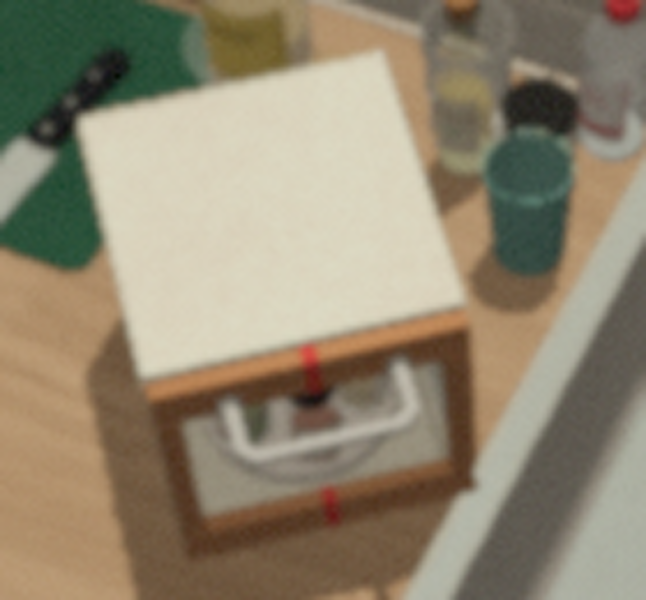

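Run:
```python
from h import *
B=cam("side");A=cam("scene")
f=lambda u,v:(205+u/4.614,120+v/4.614)
P=np.array([atz(B,f(*q),215)[:2] for q in((78,117),(380,52),(465,302),(145,380))]);print(P.round(),P.mean(0).round(1))
e=P[1]-P[2]+P[0]-P[3];print(np.degrees(np.arctan2(e[1],e[0])));e=P[2]-P[3]+P[1]-P[0];print(np.degrees(np.arctan2(e[1],e[0]))+90)
H=[atz(B,f(*q),188)[:2] for q in((243,454),(412,411))];d=H[1]-H[0];print(H,(H[0]+H[1])/2,np.linalg.norm(d),np.degrees(np.arctan2(d[1],d[0]))+90)
H=[atz(A,q,188)[:2] for q in((279,199.5),(316.5,201.5))];d=H[1]-H[0];print(H,(H[0]+H[1])/2,np.linalg.norm(d),np.degrees(np.arctan2(d[1],d[0]))+90)
```

```text
[[673. 585.]
 [806. 426.]
 [640. 285.]
 [505. 441.]] [655.9 434.2]
40.51108324828422
40.40401539845017
[array([495.82430739, 370.50350517]), array([567.66712087, 288.55076192])] [531.74571413 329.52713354] 108.9845951320179 41.23900646320475
[array([504.71555011, 375.29261071]), array([581.70456059, 291.4834476 ])] [543.21005535 333.38802915] 113.803706247526 42.57129152346711
```

Emit:
drive_tool(
  plan=[
    [0,0,0,0,0,60,40],
    [0,0,0,20,-10,110,40],
    [0,0,-10,70,-40,110,40],
    [0,0,-20,120,-70,110,40],
    [0,0,-30,170,-100,110,40],
    [0,0,-38,220,-128,110,40],
    [0,0,-38,270,-156,110,40],
    [0,0,-38,320,-184,110,40],
    [0,0,-38,365,-210,110,40],
    [0,0,-38,395,-232,110,40],
  ],
)

```text
time_s: 2.2
ee_pos: [526.2, 326.9, 323.6]
ee_rot: [-117.1, 90.0, -78.2]
force: [0.5, 0.1, -0.3]
gripper_width: 40.1
```

Run:
```python
from h import *
s=state(); im=grab_frame("wrist"); save('w2.png',im); C=cam("wrist",s)
print(s["ee_pos"],s["ee_rot"],s["qpos"].round(1)); M=R.from_euler('xyz',s["ee_rot"],degrees=True).as_matrix();print(M.round(3))
for l,z in(("drawer_handle",188),("front_place",34),("green_jar_foot",34)):
    for q in place_of("wrist",l)[:2]:
        px=np.array(q["location"])*[640,480];print(l,px.round(1),q["p"],atz(C,px,z))
```

```text
[526.2300104  326.89361389 323.57917041] [-117.14235538   89.990208    -78.21776398] [30.8 20.1 71.5 -0.  88.4 -8.1]
[[ 0.    -0.628  0.778]
 [-0.     0.778  0.628]
 [-1.    -0.    -0.   ]]
drawer_handle [323.2 223.7] 0.65 [531.95336569 332.05068665 188.        ]
front_place [397.1 190.9] 0.6 [606.24203176 392.27923726  34.        ]
```

View pics/w2.png

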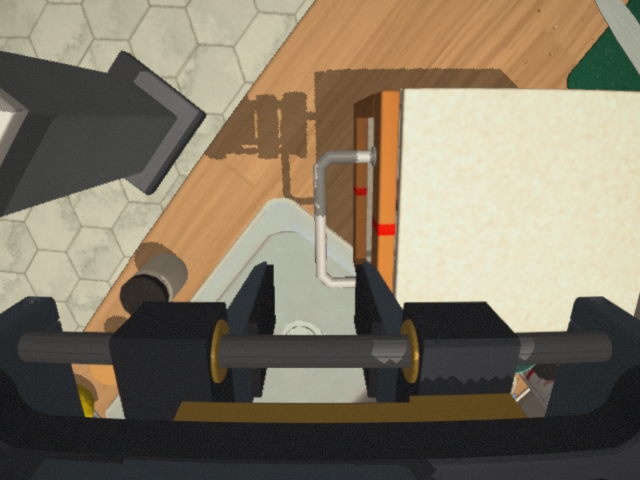

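Emit:
drive_tool(
  plan=[
    [0,0,2,6,4,0,40],
    [0,0,2,6,4,-40,40],
    [0,0,2,6,4,-80,40],
    [0,0,2,6,4,-120,40],
    [0,0,2,6,4,-155,40],
    [0,0,2,6,4,-155,40],
    [0,0,2,6,4,-155,0],
    [0,0,2,6,4,-155,0],
    [0,0,2,6,4,-155,0],
    [0,0,2,6,4,-155,0],
  ],
  grip_force=25,
)

```text
time_s: 3.65
ee_pos: [529.4, 331.1, 169.8]
ee_rot: [162.9, 89.8, -156.2]
force: [-3.8, -4.4, 5.2]
gripper_width: 9.4
```

Emit:
drive_tool(
  plan=[
    [0,0,0,-8,-7,0,0],
    [0,0,0,-20,-17,0,0],
    [0,0,0,-35,-30,0,0],
    [0,0,0,-50,-43,0,0],
    [0,0,0,-65,-57,0,0],
    [0,0,0,-80,-70,0,0],
    [0,0,0,-91,-79,0,0],
    [0,0,0,-97,-84,0,0],
    [0,0,0,-97,-84,0,0],
  ],
)

```text
time_s: 4.78
ee_pos: [430.0, 247.1, 169.8]
ee_rot: [141.5, 89.6, -177.7]
force: [-4.5, 2.8, 1.2]
gripper_width: 9.4
```

Emit:
drive_tool(
  plan=[
    [0,0,0,-5,-4,0,0],
    [0,0,0,-10,-9,0,0],
    [0,0,0,-14,-12,0,0],
    [0,0,0,-18,-16,0,0],
    [0,0,0,-21,-18,0,0],
    [0,0,0,-24,-21,0,0],
    [0,0,0,-27,-23,0,0],
    [0,0,0,-27,-23,0,0],
  ],
)

```text
time_s: 5.78
ee_pos: [407.3, 227.8, 169.9]
ee_rot: [27.9, 89.5, 68.7]
force: [8.6, 15.1, -12.9]
gripper_width: 9.4
```

Emit:
drive_tool(
  plan=[
    [0,0,0,0,0,0,32],
    [0,0,0,0,0,0,32],
    [0,0,0,0,0,0,32],
    [0,0,0,0,0,50,32],
    [0,0,0,0,0,100,32],
    [0,0,0,20,17,150,70],
    [0,0,0,60,50,150,91],
    [0,0,0,95,80,150,91],
    [0,0,0,110,93,150,91],
    [0,0,0,110,93,150,91],
  ],
)

```text
time_s: 7.02
ee_pos: [517.6, 320.9, 318.8]
ee_rot: [35.6, 89.6, 76.4]
force: [0.5, -0.3, 0.2]
gripper_width: 79.1
```

Run:
```python
from h import *
s=state(); im=grab_frame("wrist"); save('w3.png',im); C=cam("wrist",s)
print(s["ee_pos"],s["qpos"].round(1),s["force"]); M=R.from_euler('xyz',s["ee_rot"],degrees=True).as_matrix();print(M.round(3))
for l,z in(("drawer_handle",188),("turn_knob",150),("front_place",34),("green_jar_foot",34)):
    for q in place_of("wrist",l)[:2]:
        px=np.array(q["location"])*[640,480];print(l,px.round(1),q["p"],atz(C,px,z))
```

```text
[517.62298282 320.91449092 318.8044648 ] [ 30.6  18.9  73.9   0.3  86.9 -10.3] [ 0.47165136 -0.32775718  0.17282354]
[[ 0.002 -0.653  0.757]
 [ 0.007  0.757  0.653]
 [-1.     0.004  0.006]]
drawer_handle [144.2 226. ] 0.82 [409.19373187 228.22806371 188.        ]
turn_knob [310.9 214.7] 0.62 [515.68549423 320.15773314 150.        ]
front_place [274.5 193.8] 0.84 [482.68661847 289.46908078  34.        ]
green_jar_foot [345.6 216.5] 0.55 [568.28390886 325.15667854  34.        ]
```

View pics/w3.png

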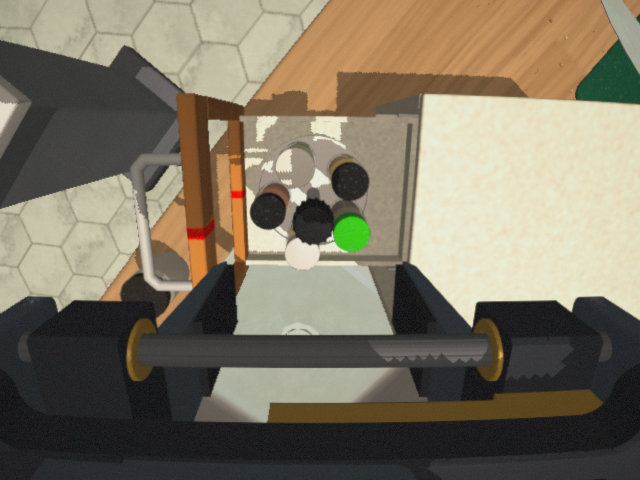

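```bash
cat > g.py <<'E'
from h import *
def ana(s,im,C):
    h=cv2.cvtColor(im,cv2.COLOR_RGB2HSV); m=cv2.inRange(h,(45,150,60),(75,255,255))
    n,_,st,ce=cv2.connectedComponentsWithStats(m); i=1+np.argmax(st[1:,4]); return ce[i],st[i]
E
python3 - <<'E'
from g import *
s=state(); im=grab_frame("wrist"); C=cam("wrist",s)
c,st=ana(s,im,C); g=atz(C,c,131)[:2]
k=atz(C,(314,222),188)[:2]; print("green",c,st,g,"knob",k)
for yaw in(40.2,41):
    u=np.array([np.cos(np.radians(yaw)),np.sin(np.radians(yaw))])
    ax=np.array([407.8,227.8])+144*u
    for a in(ax,k,np.array([515.7,320.2])):
        d=g-a; ang=np.degrees(np.arctan2(d[1],d[0]))-(yaw+180); print(yaw,a,np.linalg.norm(d),ang%360)
E
```

```text
green [351.50229991 231.38086477] [ 334  212   37   39 1087] [560.254727  329.2096942] knob [515.19984263 323.20184863]
40.2 [517.78662812 320.74590703] 43.30329220049268 151.0712266574437
40.2 [515.19984263 323.20184863] 45.453677668956786 147.3953026701024
40.2 [515.7 320.2] 45.456553846602105 151.23198355454952
41 [516.47817955 322.27250017] 44.32280188996933 148.00468585486033
41 [515.19984263 323.20184863] 45.453677668956786 146.5953026701024
41 [515.7 320.2] 45.456553846602105 150.4319835545495
```

Emit:
drive_tool(
  plan=[
    [0,0,10,-1,0.5,0,91],
    [0,0,20,-1,0.5,0,91],
    [0,0,30,-1,0.5,0,91],
    [0,0,40,-1,0.5,0,80],
    [0,0,50,-1,0.5,0,70],
    [0,0,60,-1,0.5,0,70],
    [0,0,70,-1,0.5,0,70],
    [0,0,72,-1,0.5,-30,70],
    [0,0,72,-1,0.5,-60,70],
    [0,0,72,-1,0.5,-60,70],
  ],
)

```text
time_s: 8.57
ee_pos: [514.1, 319.7, 258.8]
ee_rot: [48.9, 89.3, 161.6]
force: [-0.9, -0.2, 0.8]
gripper_width: 69.6
```

Run:
```python
from g import *
s=state(); im=grab_frame("wrist"); C=cam("wrist",s); save('w4.png',im)
print(s["ee_pos"],s["qpos"].round(1))
M=R.from_euler('xyz',s["ee_rot"],degrees=True).as_matrix();print("z",M[:,2].round(3),"x",M[:,0].round(3))
c,st=ana(s,im,C); print(c,st,atz(C,c,131))
for q in place_of("wrist","turn_knob")[:1]: px=np.array(q["location"])*[640,480];print(px,q["p"],atz(C,px,150))
```

```text
[514.11977198 319.66254505 258.81471619] [ 30.5  20.   80.6   0.5  79.8 -82.4]
z [-0.387  0.922  0.008] x [-0.011  0.004 -1.   ]
[296.8151341  281.72318008] [ 278  258   43   41 1044] [564.46419033 326.2914385  131.        ]
[310.4   240.288] 0.62 [519.80750779 320.49685945 150.        ]
```

View pics/w4.png

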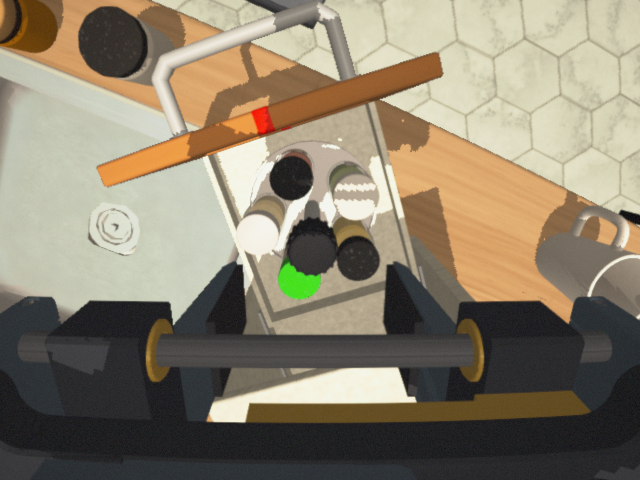

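Emit:
drive_tool(
  plan=[
    [-0.2,-0.6,0,2.5,2,-20,70],
    [-0.2,-0.6,0,2.5,2,-50,70],
    [-0.2,-0.6,0,2.5,2,-80,70],
    [-0.2,-0.6,0,2.5,2,-101,70],
    [-0.2,-0.6,0,2.5,2,-101,60],
    [-0.2,-0.6,0,2.5,2,-101,30],
    [-0.2,-0.6,0,2.5,2,-101,20],
    [-0.2,-0.6,0,2.5,2,-101,20],
    [-0.2,-0.6,0,2.5,2,-101,20],
    [-0.2,-0.6,0,2.5,2,-101,20],
  ],
  grip_force=25,
)

```text
time_s: 9.93
ee_pos: [519.9, 320.9, 162.2]
ee_rot: [-108.6, 89.5, 4.2]
force: [2.4, -5.4, 2.9]
gripper_width: 33.5
```

Run:
```python
from g import *
from scipy.spatial.transform import Rotation
s={"ee_pos":[514.12,319.66,258.81],"ee_rot":[48.9,89.3,161.6]}
C=cam("wrist",s); print(atz(C,(312,245.5),188),atz(C,(262,120),212))
s=state();print(s["ee_pos"],s["force"],s["torque"],s["qpos"].round(1))
M=R.from_euler('xyz',s["ee_rot"],degrees=True).as_matrix();print(M.round(3), s["ee_pos"]-19*M[:,0])
```

```text
[511.76669114 318.46109094 188.        ] [447.15085112 261.25869287 212.        ]
[519.9497812  320.90265392 162.16831245] [ 2.42381923 -5.36514645  2.85441132] [-0.99424157 -0.47248904  0.0532536 ] [ 30.7  23.3  89.7  -0.2  66.6 -82. ]
[[ 0.009 -0.922 -0.388]
 [ 0.001 -0.388  0.922]
 [-1.    -0.008 -0.003]] [519.7821708  320.89020549 181.16756906]
```

Emit:
drive_tool(
  plan=[
    [0,0,0,0,0,0,50],
    [0,0,0,-4,-1,-3,50],
    [0,0,0,-4,-1,-5,50],
    [0,0,0,-4,-1,-5,50],
    [0,0,0,-4,-1,-5,20],
    [0,0,0,-4,-1,-5,20],
    [0,0,0,-4,-1,-5,20],
    [0,0,0,-4,-1,-5,20],
  ],
  grip_force=25,
)

```text
time_s: 10.92
ee_pos: [516.3, 319.3, 157.1]
ee_rot: [-115.0, 89.5, -2.2]
force: [1.7, -3.1, 0.2]
gripper_width: 33.7
```

Emit:
drive_tool(
  plan=[
    [0,0,-4,0,0,0,20],
    [0,0,-12,0,0,0,20],
    [0,0,-20,0,0,0,20],
    [0,0,-28,0,0,0,20],
    [0,0,-36,0,0,0,20],
    [0,0,-44,0,0,0,20],
    [0,0,-52,0,0,0,20],
    [0,0,-59,0,0,0,20],
    [0,0,-65,0,0,0,20],
    [0,0,-67,0,0,0,20],
  ],
)

```text
time_s: 12.18
ee_pos: [516.5, 321.2, 157.2]
ee_rot: [-96.9, 89.6, -51.1]
force: [1.3, 5.2, -2.3]
gripper_width: 33.6
```

Run:
```python
from g import *
s=state();print(s["ee_pos"],s["force"],s["torque"],s["qpos"].round(1))
M=R.from_euler('xyz',s["ee_rot"],degrees=True).as_matrix();print(M[:,0].round(3),np.degrees(np.arctan2(M[1,2],M[0,2])))
im=grab_frame("wrist"); C=cam("wrist",s); save('w5.png',im)
c,st=ana(s,im,C); print(c,st,atz(C,c,131))
```

```text
[516.54231327 321.22932202 157.17316209] [ 1.34745116  5.17113868 -2.28386004] [ 0.77505581 -0.14267696  0.0758793 ] [ 31.   23.5  90.1  -0.4  66.3 -14.6]
[ 0.004 -0.005 -1.   ] 45.75771415887234Traceback (most recent call last):
  File "<stdin>", line 5, in <module>
  File "g.py", line 4, in ana
    n,_,st,ce=cv2.connectedComponentsWithStats(m); i=1+np.argmax(st[1:,4]); return ce[i],st[i]
                                                       ~~~~~~~~~^^^^^^^^^^
    return _wrapfunc(a, 'argmax', axis=axis, out=out, **kwds)
    return bound(*args, **kwds)
ValueError: attempt to get argmax of an empty sequence
```

Emit:
drive_tool(
  plan=[
    [0,0,-4,0,0,0,20],
    [0,0,-12,0,0,0,20],
    [0,0,-20,0,0,0,20],
    [0,0,-28,0,0,0,20],
    [0,0,-37,0,0,0,20],
    [0,0,-46,0,0,0,20],
    [0,0,-55,0,0,0,20],
    [0,0,-64,0,0,0,20],
    [0,0,-72,0,0,0,20],
    [0,0,-74,0,0,0,20],
  ],
)

```text
time_s: 13.48
ee_pos: [518.8, 321.6, 157.2]
ee_rot: [-51.0, 89.8, -79.3]
force: [8.6, 0.8, -3.3]
gripper_width: 33.4
```

Run:
```python
from g import *
s=state();print(s["ee_pos"],s["force"],s["torque"],s["qpos"].round(1))
M=R.from_euler('xyz',s["ee_rot"],degrees=True).as_matrix();print(M[:,0].round(3),np.degrees(np.arctan2(M[1,2],M[0,2])))
o=[]
for n in("wrist","side","scene"):
    im=grab_frame(n); save(n+'6.png',im); C=cam(n,s)
    h=cv2.cvtColor(im,cv2.COLOR_RGB2HSV); m=cv2.inRange(h,(45,150,60),(75,255,255))
    k,_,st,ce=cv2.connectedComponentsWithStats(m)
    for i in range(1,k):
        if st[i,4]>8: print(n,ce[i].round(1),st[i],atz(C,ce[i],131).round(1))
    for l,z in(("green_jar_foot",34),("front_place",34),("drawer_handle",188)):
        for q in place_of(n,l)[:1]:
            px=np.array(q["location"])*[640,480];print(n,l,px.round(1),round(q["p"],2),atz(C,px,z).round(1))
    o.append(im)
save('c6.png',np.hstack([cv2.resize(o[0],(400,300)),cv2.resize(o[1][150:300,180:380],(400,300))]))
```

```text
[518.8239997  321.63529791 157.17891735] [ 8.58511264  0.84889912 -3.31062791] [ 0.23171939 -0.63610388  0.06764789] [30.8 23.7 89.7 -0.2 66.6 59.3]
[ 0.001 -0.004 -1.   ] -28.332842996955005
wrist green_jar_foot [300.  283.1] 0.6 [484.3 284.2  34. ]
side drawer_handle [288.7 260.3] 0.76 [409.9 229.6 188. ]
scene [294.3 229.5] [289 227  11   5  30] [488.8 286.2 131. ]
scene green_jar_foot [296.1 253.8] 0.79 [496.7 291.2  34. ]
scene front_place [290.7 258.2] 0.6 [470.2 285.2  34. ]
scene drawer_handle [285.6 236.1] 0.68 [399.4 212.1 188. ]
```

View pics/c6.png

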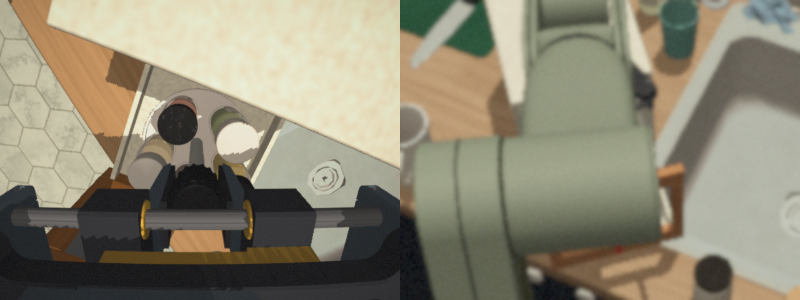

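Run:
```python
import cv2
im=cv2.imread('pics/wrist6.png')[140:300,200:440]
cv2.imwrite('pics/c7.png',cv2.resize(im,(792,528),interpolation=cv2.INTER_CUBIC))
```

```text
(no output)
```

View pics/c7.png

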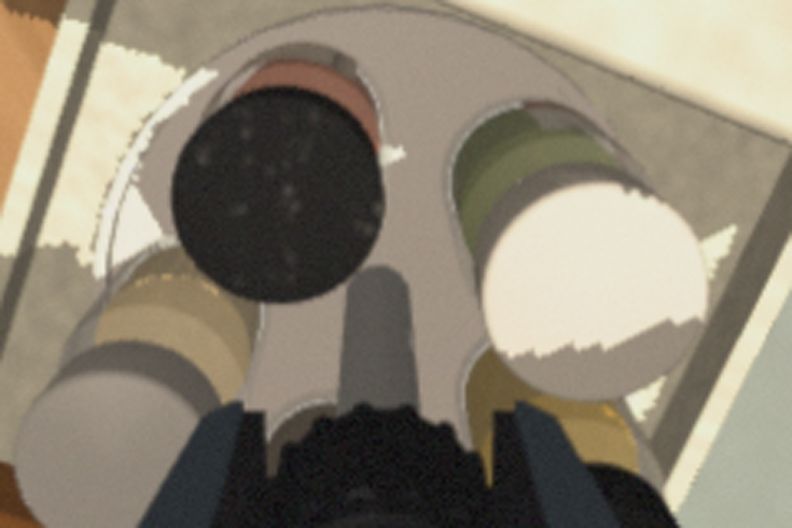

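Run:
```python
from g import *
s=state(); C=cam("wrist",s); f=lambda u,v:(200+u/3.3,140+v/3.3)
for zb in(125,131,137):
  for zw in(zb,zb+5):
    b=atz(C,f(278,194),zb)[:2];w=atz(C,f(596,291),zw)[:2];d=w-b
    # green dir = opposite of bisector; chord normal pointing to axis
    n=np.array([-d[1],d[0]]); a=np.array([517.5,321.])
    if n@(a-b)<0:n=-n
    ang=np.degrees(np.arctan2(n[1],n[0]))%360
    c=2*a-(b+w)/2-a; m=(b+w)/2-a
    print(zb,zw,b.round(1),w.round(1),"chord",np.linalg.norm(d).round(1),"ang-220.5:",(ang-220.5).round(1),"mid r",np.linalg.norm(m).round(1),(np.degrees(np.arctan2(-m[1],-m[0]))%360-220.5).round(1))
for p,q,z in(((105,0),(0,330),34),((792,160),(665,510),34)):
    d=atz(C,f(*q),z)-atz(C,f(*p),z);print(np.degrees(np.arctan2(d[1],d[0]))%180)
```

```text
125 125 [523.8 367.1] [563.2 326.9] chord 56.3 ang-220.5: 3.9 mid r 36.7 4.6
125 130 [523.8 367.1] [563.  328.6] chord 55.0 ang-220.5: 5.0 mid r 37.3 5.6
131 131 [524.8 368. ] [563.  328.9] chord 54.7 ang-220.5: 3.9 mid r 38.1 5.7
131 136 [524.8 368. ] [562.8 330.6] chord 53.4 ang-220.5: 5.1 mid r 38.6 6.6
137 137 [525.7 368.9] [562.8 331. ] chord 53.0 ang-220.5: 3.9 mid r 39.4 6.7
137 142 [525.7 368.9] [562.7 332.7] chord 51.7 ang-220.5: 5.1 mid r 40.0 7.6
40.36065265030763
46.91218856581665
```

Emit:
drive_tool(
  plan=[
    [0,0,-2,-1,-1,0,20],
    [0,0,-4,-2,-2,0,20],
    [0,0,-5.5,-3,-3,0,20],
    [0,0,-5.5,-4,-3.5,0,20],
    [0,0,-5.5,-4,-3.5,0,20],
    [0,0,-5.5,-4,-3.5,0,20],
  ],
)

```text
time_s: 14.82
ee_pos: [519.0, 321.5, 157.3]
ee_rot: [53.5, 89.4, 19.7]
force: [11.5, 7.9, -8.9]
gripper_width: 33.3
```

Run:
```python
from g import *
s=state();print(s["ee_pos"],s["force"],s["torque"],s["qpos"].round(1),s["time_s"])
M=R.from_euler('xyz',s["ee_rot"],degrees=True).as_matrix();print(M[:,0].round(3),np.degrees(np.arctan2(M[1,2],M[0,2])))
im=grab_frame("wrist"); save('w8.png',im); big=cv2.resize(im[140:300,200:440],(792,528),interpolation=cv2.INTER_CUBIC)
sc=grab_frame("scene"); save('s8.png',sc)
save('c8.png',np.hstack([cv2.resize(big,(400,267)),cv2.resize(sc[195:295,240:390],(400,267),interpolation=cv2.INTER_CUBIC)]))
save('w8big.png',big)
```

```text
[518.98606815 321.45888201 157.27242808] [11.54049024  7.85433028 -8.92815672] [ 1.36656704 -1.44835018  0.05776684] [30.8 23.4 90.2 -0.1 65.8 64.5] 14.825
[ 0.009  0.003 -1.   ] -33.72808989566988
```

View pics/c8.png

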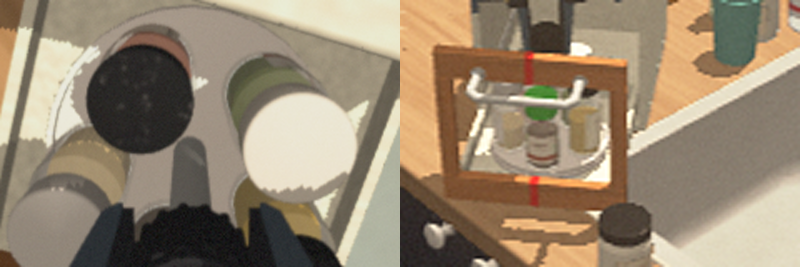

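Run:
```python
from g import *
K,k1,Rm,o=cam("scene")
def proj(p):
    q=Rm.T@(np.array(p)-o);u=q[:2]/q[2];u=u*(1+k1*(u@u));return (K@np.r_[u,1])[:2]
im=cv2.imread('pics/s8.png')[:,:,::-1]
h=cv2.cvtColor(im,cv2.COLOR_RGB2HSV); m=cv2.inRange(h,(45,120,50),(75,255,255)); k,_,st,ce=cv2.connectedComponentsWithStats(m)
print([ (ce[i].round(1),st[i].tolist()) for i in range(1,k) if st[i,4]>8 and 220<ce[i][1]<260])
a=np.array([517.5,321.]);print("knob base",proj([*a,150]))
for e in(-10,-5,0,5,10):
    t=np.radians(220.5+e);p=a+46*np.array([np.cos(t),np.sin(t)]);print(e,p.round(1),proj([*p,131]).round(1),proj([*p,34]).round(1))
u=np.array([np.cos(np.radians(40.5)),np.sin(np.radians(40.5))])
print("upper mark",proj([*(a-99*u),200]),proj([*(a-99*u),15]),"handle",proj([*(a-144*u),188]))
# red mark pixels
m=cv2.inRange(h,(0,190,120),(5,255,255))|cv2.inRange(h,(172,190,120),(180,255,255));k,_,st,ce=cv2.connectedComponentsWithStats(m)
print([(ce[i].round(1),st[i].tolist()) for i in range(1,k) if st[i,4]>5 and 200<ce[i][1]<290 and 260<ce[i][0]<330])
for l in("green_jar_foot","front_place"):
    grab_frame("scene"); print(l,[np.array(q["location"])*[640,480] for q in place_of("scene",l)[:1]])
```

```text
[(array([293.1, 229.2]), [287, 227, 12, 5, 45]), (array([292., 237.]), [287, 235, 11, 5, 37])]
knob base [294.09922747 215.86529229]
-10 [477.9 297.7] [289.  229.3] [290.1 255.3]
-5 [480.1 294.3] [290.3 229.5] [291.3 255.6]
0 [482.5 291.1] [291.6 229.6] [292.6 255.7]
5 [485.3 288.2] [292.9 229.7] [293.9 255.8]
10 [488.2 285.5] [294.3 229.7] [295.2 255.8]
upper mark [287.42921394 219.99816155] [289.64836411 271.26555144] handle [284.5816488  232.52379989]
[(array([287.9, 216.1]), [287, 215, 3, 4, 9]), (array([289.9, 265.2]), [289, 261, 3, 11, 16])]
green_jar_foot [array([288.832, 252.096])]
front_place [array([290.88 , 254.496])]
```

Emit:
drive_tool(
  plan=[
    [0,0,-1,-3,-2.5,0,20],
    [0,0,-1.2,-4,-3.5,0,20],
    [0,0,-1.2,-4,-3.5,0,20],
    [0,0,-1.2,-4,-3.5,0,20],
    [0,0,-1.2,-4,-3.5,0,20],
  ],
)

```text
time_s: 15.75
ee_pos: [519.1, 321.3, 157.3]
ee_rot: [65.0, 88.8, 30.1]
force: [11.5, 8.8, -8.9]
gripper_width: 33.7
```

Run:
```python
from g import *
s=state();print(s["ee_pos"],s["force"],s["gripper_width"],abs(s["qvel"]).max(),s["time_s"])
M=R.from_euler('xyz',s["ee_rot"],degrees=True).as_matrix();print(M[:,0].round(3),np.degrees(np.arctan2(M[1,2],M[0,2])))
env.job_done()
```

```text
[519.05073004 321.34896958 157.33374388] [11.52237973  8.82573557 -8.85279918] 33.724550105694576 0.10530677400610655 15.75
[ 0.018  0.011 -1.   ] -34.915353412744786
the job is handed in; nothing more can be done
```

The drawer is fully out against its end stop, and the green-capped jar is at the front, in line with the red marks to within about 2–3°. I handed the job in at 15.8 s, still gripping the knob.

- **Drawer:** I pulled it 160 mm by the handle until the force rose. At the end I kept a pull of about 14 N outward on the knob to hold it there, and the tool did not move.
- **Turntable:** I gripped the knob and turned it about 148° clockwise. The arm was still at hand-in, with the jaws at 33.7 mm on the 34 mm knob.
- **Jar angle:** Before the last 1.2° correction, the estimates of what remained disagreed slightly. The line between the two rear caps gave about −1°, the turn I had counted gave +1.5°, and the scene camera (green cap against the red marks) gave +2°. I did not measure the angle again after that correction.
- **Networks:** They also placed the green jar's foot and its target 2–3 pixels apart in the scene picture. I treated this as noise, because one pixel there is about 4° of turn.
- **Loose things:** I never moved any of them on purpose. I did not check for them specifically in the last pictures.

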